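# Find the dragging bearing by feel

## Task

One of the three flange bearings standing in the rack has a bearing that drags. Take each in turn by its steel shaft end, turn it gently by about an eighth of a turn or a little more (well under a full turn) and leave it turned, feeling how hard it goes round. When all three have been turned, lift the one that drags out of its pocket and set it down gently, right way up, in the red tray; leave the other two seated in their pockets, do not press hard on anything and leave the glue bottle and other things alone.

Things in the scene. Friction and masses are not known exactly. Their poses are not given: they have to be found in the camera images.
- rack: Fixed aluminium plate, 94 x 350 x 10 mm, long along its y, flat on the bench, carrying three grey pockets in a row 120 mm apart. Origin: centre of its underside. Its x and y are the pockets' x and y.
- shaft_1 (a point): Fixed point: top centre of the shaft end that stands in pocket_1 at the start, 62 mm above the pocket floor. The three bearing units look alike: green square flange 66 x 66 x 14 mm (1.5 mm play each side in its pocket, which keeps it from turning), green round hub to 26 mm, then a plain round steel shaft end 44 mm in diameter, 28 to 62 mm above the floor, yellow line on top.
- shaft_2 (a point): The same for pocket_2. Shaft ends turn about the vertical, either way, without stops; they stay where they are left and do not coast. The yellow lines point anyhow at the start. 30 degrees or more counts as turned. A unit weighs 0.35 to 0.55 kg (the weight tells nothing of its state) and is lifted straight up by its shaft end.
- shaft_3 (a point): The same for pocket_3. Two of the bearings are sound: their shafts take 0.015 to 0.04 N m to turn. One drags evenly all the way round: about 0.3 N m. The drag is felt while the shaft is being turned and at the moment of stopping; it can fade once the hand rests or eases back. A grip of about 20 to 25 N on the shaft end is enough to turn it.
- pocket_1: Square pocket of the rack, one of three alike, with one bearing unit in it at the start (which unit changes from run to run). Origin: centre of the pocket floor, 10 mm above the bench; z up, x and y along its sides. 69 x 69 mm inside, walls 9 mm thick, 12 mm high. This is the one at the rack's +y end.
- pocket_2: Square pocket of the rack, one of three alike, with one bearing unit in it at the start (which unit changes from run to run). Origin: centre of the pocket floor, 10 mm above the bench; z up, x and y along its sides. 69 x 69 mm inside, walls 9 mm thick, 12 mm high. This is the middle one.
- pocket_3: Square pocket of the rack, one of three alike, with one bearing unit in it at the start (which unit changes from run to run). Origin: centre of the pocket floor, 10 mm above the bench; z up, x and y along its sides. 69 x 69 mm inside, walls 9 mm thick, 12 mm high. This is the one at the rack's -y end.
- tray: Fixed red plastic tray, open at the top, 165 (x) x 125 (y) x 34 mm outside with a rim 37 mm high, walls 4 mm; its floor is 4 to 5 mm above the bench. Origin: centre of its underside. Empty at the start.
- glue_bottle: White and yellow glue bottle with an orange nozzle, 47 mm wide, 146 mm tall, standing loose behind the work. Origin: centre of its base. Leave it standing where it is.
Not all that is in view belongs to the job. There is more than one size of the tray; the one meant has the size given above.

How it is judged:
By the outcome, as a careful person would: the job done as asked, in the order asked, and still so for the second after the job is handed in, with the robot touching nothing.
It also fails if it takes over 72 s, if anything falls off the work surface, if the arm or the gripper's body presses on something with over 40 N, if the wrist force passes 120 N, or if a joint passes its speed limit or range.

## Robot

A 6-joint arm with a two-finger parallel gripper is mounted at the origin on a cart in front of the work surface, level with it; the furniture and walls round the work are solid. World frame = base frame: x ahead of the robot, y to its left, z up, the work surface at z = 0. Lengths are in m, angles in degrees, forces in N, time in s.
With the tool pointing down it reaches from about 0.4 to 0.925 m from the base axis. Payload 3.4 kg.
Tool frame: the origin (TCP) lies midway between the tips of the shut fingers; the grasp point (between the pads) lies 19 mm behind it (r.grip_point_offset is the distance from the TCP to the grasp point, in m); z points along the fingers, y is the line along which they close (so a half turn about z gives the same grasp; the last joint's range is limited). The gripper opens to 85 mm and grips with 20 to 120 N. Pads are 22 mm wide; open, the fingers measure 114 mm over their backs; the gripper's body (76 mm by 85 mm) begins 54 mm behind the grasp point. The pads swing forward as they close: fully open they stand 13 mm farther back than shut.
Start: joints at [65.002, 17.578, 86.31, -0, 76.112, -4.211], TCP at [0.204, 0.538, 0.231] pointing down, gripper open.
Joint ranges: [-179.03, 179.03], [-60, 130.46], [8.19, 133.38], [-81.62, 261.62], [5.75, 156.47], [-153.77, 153.77]. Speed limits (degrees/s): [147.25, 147.25, 180, 180, 180, 180].

## Interface

Orientations are given as [roll, pitch, yaw] about the fixed x, y, z axes, in that order (R = Rz(yaw) Ry(pitch) Rx(roll)).
In Python, from bench import monitor, read_camera, r gives the robot as it stands.
- The arm moves only by the tool apply_moves, never from a script. Its argument "plan" is a list of rows, each a list of 3 entries, a list of its own where there are three numbers: the closure, from -1 (fully open) to 1 (shut), so that 0 is half open, then the shift along the tool's x, y, z in cm, then the turn about the tool's z in degrees. A call has 1 to 5 rows; each row is the pose to reach, as a shift and turn from the pose commanded when the call began, along the tool's axes at that moment; what a row does not reach only later rows make up. A row lasts 1/8 s, in which the tool goes at most 62.5 mm and 10.7 degrees, less where a joint would pass 70% of its speed; a pose out of reach is approached as far as the arm can. A call with a gripper value outside its range is refused whole. The fingers move at their own pace and stop on an object; the grip force is fixed at half the most. Time passes only in rows, so rows that repeat a pose let the fingers close. It gives the time, the measured TCP pose, the force, the opening and the grip force at its end, in the units of the state.
- monitor.get_obs(): the state, without advancing time (a new reading comes with each control period).
- read_camera(name): name is "scene" or "top"; returns a dict with "frame" (480x640x3 uint8, red, green, blue), "K" (3x3 intrinsics, pixels), "D" ([k1, k2, p1, p2, k3] as OpenCV has them; the pictures are not rectified), "R" (3x3) and "t" (3): a world point X has camera coordinates R X + t. Camera axes: x right, y down, z forward; pixel columns grow to the right and rows downward; lengths in m; the calibration is good to about 2 mm. A picture is of the moment at which its call begins. There is no depth.
- r.finish_job(): hands the job in; it is judged then, once.
The state is a dict: "time_s": time; "qpos": joint angles; "joint_velocities": joint speeds; "effort": joint torques, N m; "eef_pos": TCP position; "tcp_rot": TCP orientation; "contact_force": force on the tool from outside, world axes, zero at the start; "ft_torque": the same for the moment, N m; "gripper_width": finger opening in m; "grasp_force": force on a finger pad.
Only numpy, scipy, OpenCV 4.12 (cv2) and the standard library are available. Lean on these libraries where they do the work, as an engineer would, in place of code of your own. Each camera call takes 0.05 s, during which the arm holds its last target. There are 200 camera calls.

## Working session

There is one attempt and no reset: what is moved stays moved. The work goes in short steps, Python scripts to look and compute and a tool call to move; the robot and the scene stay as the last step left them, time stands still between calls to the robot, and variables do not carry over. Pictures are saved under pics/ and viewed, at most 10 in all, crops included, and the job is handed in when it is done.

Besides the shell and the picture viewer there is one more tool, called after "Call:" in YAML: its name, and indented under it one key for each argument. apply_moves: Moves the arm, as the interface text tells. Its arguments: {"type":"object","properties":{"plan":{"type":"array","items":{"type":"array"}}},"required":["plan"]}

```bash
mkdir -p pics
python3 - <<'E'
from bench import monitor, read_camera, r
import cv2,numpy as np
for n in ("scene","top"):
    c=read_camera(n); cv2.imwrite(f"pics/{n}0.png",c["frame"][:,:,::-1])
    print(n,c["K"].tolist(),c["D"],np.round(c["R"],3).tolist(),c["t"], -c["R"].T@c["t"])
o=monitor.get_obs(); print(o); print(r.grip_point_offset)
E
```

```text
scene [[488.98150244283613, 0.0, 321.32694756189613], [0.0, 488.98150244283613, 244.3862555981579], [0.0, 0.0, 1.0]] [-0.03191968  0.          0.          0.          0.        ] [[0.815, -0.579, 0.022], [-0.266, -0.407, -0.874], [0.515, 0.707, -0.485]] [-0.46341697  0.16181229  0.95457871] [-0.07063703 -0.87722798  0.61452461]
top [[433.95172792829965, 0.0, 318.7873678984885], [0.0, 433.95172792829965, 240.90149069133145], [0.0, 0.0, 1.0]] [-0.05350149  0.          0.          0.          0.        ] [[-0.026, -0.999, 0.034], [-0.996, 0.023, -0.089], [0.088, -0.036, -0.995]] [-0.09370487  0.49878961  0.87061306] [ 0.41766359 -0.07366643  0.91414942]
{'time_s': 0.1, 'qpos': array([ 6.50031138e+01,  1.76189786e+01,  8.63757689e+01, -3.58970675e-04,
        7.61127902e+01, -4.21189999e+00]), 'joint_velocities': array([ 0.06757378, -0.07885265, -0.28312722, -0.00056746,  0.07142524,
        0.04144993]), 'effort': array([ 8.00535327e-04, -4.58525527e+01, -2.52611464e+01,  1.40891880e-04,
        5.57370760e-03,  2.65883341e-05]), 'eef_pos': array([0.2038091 , 0.53699206, 0.23046732]), 'tcp_rot': array([-1.79892727e+02, -7.55076047e-03,  1.59215093e+02]), 'contact_force': array([ 0.1865166 , -0.27875783, -0.13985627]), 'ft_torque': array([ 0.00609324,  0.05269194, -0.01695111]), 'grasp_force': 0.0, 'gripper_width': 0.08590056291238204}
0.0187
```

View pics/top0.png

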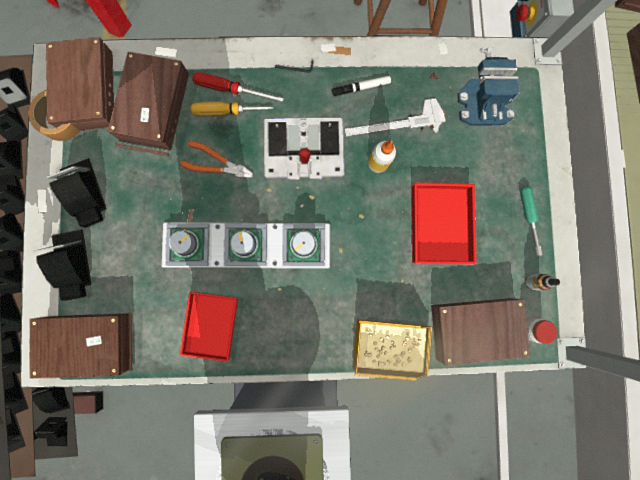

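View pics/scene0.png

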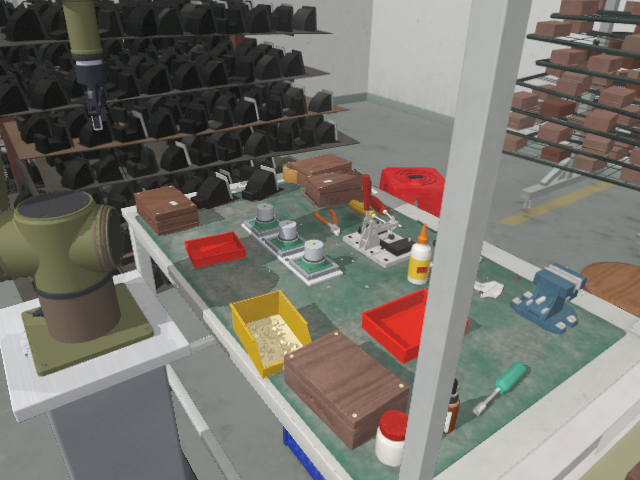

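The top view shows three shaft ends at (184,243), (244,242) and (303,243). There are two red trays, at (210,327) and (445,223), and the bottle is at (382,155). Next I'll measure these, including the tray sizes.

```bash
cat > h.py <<'E'
from bench import monitor, read_camera, r
import cv2,numpy as np
def px2w(c,uv,z):
    p=cv2.undistortPoints(np.array(uv,float).reshape(-1,1,2),c["K"],c["D"]).reshape(-1,2)
    d=np.c_[p,np.ones(len(p))]@c["R"]; o=-c["R"].T@c["t"]
    return o+d*((z-o[2])/d[:,2])[:,None]
def shift(target,yaw_now=None):
    o=monitor.get_obs(); y=np.radians(o["tcp_rot"][2]); d=np.array(target)-o["eef_pos"]
    return np.round(100*np.array([d@[np.cos(y),np.sin(y),0],d@[np.sin(y),-np.cos(y),0],-d[2]]),2)
def obs():
    o=monitor.get_obs(); print(*(f"{k}={np.round(o[k],3)}" for k in("time_s","qpos","eef_pos","tcp_rot","contact_force","ft_torque","grasp_force","gripper_width")))
E
python3 - <<'E'
from h import *
c=read_camera("top"); f=c["frame"]; hsv=cv2.cvtColor(f,cv2.COLOR_RGB2HSV)
red=((hsv[...,0]<6)|(hsv[...,0]>174))&(hsv[...,1]>150)&(hsv[...,2]>90)
n,l,s,ce=cv2.connectedComponentsWithStats(red.astype(np.uint8))
for i in range(1,n):
    if s[i,4]>1000:
        rc=cv2.minAreaRect(np.argwhere(l==i)[:,::-1].astype(np.float32)); b=px2w(c,cv2.boxPoints(rc),.037)
        print(rc,b.mean(0).round(4),np.linalg.norm(np.diff(b[:3],axis=0),axis=1).round(4),b.round(3)[:,:2].tolist())
crop=cv2.resize(f[210:280,150:345],None,fx=4,fy=4,interpolation=cv2.INTER_CUBIC)
crop2=cv2.resize(f[170:280,400:490],None,fx=2.5,fy=2.5,interpolation=cv2.INTER_CUBIC)
im=np.zeros((crop.shape[0]+crop2.shape[0],780,3),np.uint8); im[:crop.shape[0]]=crop; im[crop.shape[0]:,:crop2.shape[1]]=crop2
cv2.imwrite("pics/crop1.png",im[:,:,::-1])
print(px2w(c,[(184,243),(244,242),(303,243)],.072))
E
```

```text
((443.0, 223.0), (80.0, 64.0), 90.0) [ 0.5271 -0.364   0.037 ] [0.1363 0.1678] [[0.611, -0.3], [0.609, -0.437], [0.442, -0.426], [0.445, -0.293]]
((208.4600067138672, 326.2799987792969), (49.35605239868164, 64.62956237792969), 8.130102157592773) [0.33   0.1185 0.037 ] [0.1273 0.0988] [[0.275, 0.176], [0.401, 0.158], [0.385, 0.06], [0.259, 0.08]]
[[ 0.49405844  0.15713763  0.072     ]
 [ 0.49329573  0.04094725  0.072     ]
 [ 0.48867031 -0.07344984  0.072     ]]
```

View pics/crop1.png

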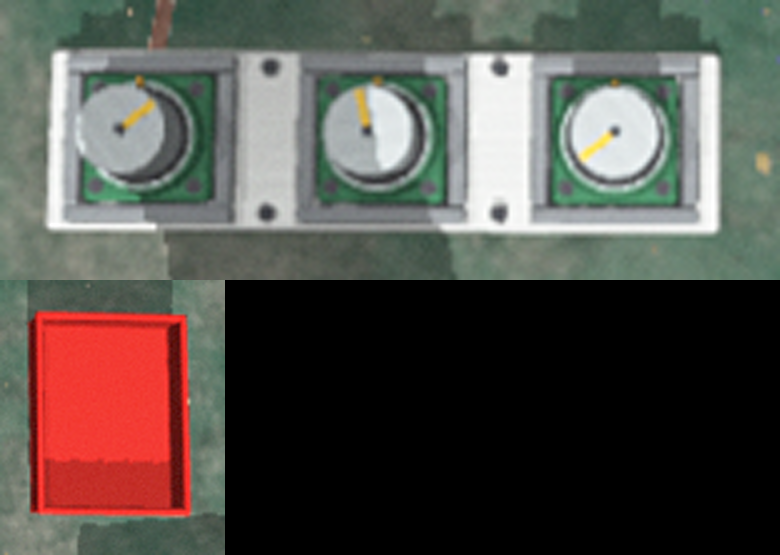

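Two red trays are candidates: (209,326), measuring about 127 x 99 mm, and (444,223), measuring about 168 x 130 mm. The second fits 165 x 125 mm with its long side along x, and the crop confirms it. The shaft-top dots are at crop positions (120,129), (368,131) and (615,131).

Run:
```python
from h import *
c=read_camera("top")
w=px2w(c,[(179.6,241.9),(241.6,242.4),(303.4,242.4)],.072); print(w.round(4), np.linalg.norm(np.diff(w,axis=0),axis=1))
print(px2w(c,[(445.,223.4)],.037))
obs(); print(shift([w[0][0],w[0][1],.15]))
```

```text
[[ 0.4964  0.1657  0.072 ]
 [ 0.4926  0.0456  0.072 ]
 [ 0.4898 -0.0743  0.072 ]] [0.12013057 0.11988977]
[[ 0.52539008 -0.36763043  0.037     ]]
time_s=0.2 qpos=[65.002 17.605 86.355 -0.    76.112 -4.211] eef_pos=[0.204 0.537 0.231] tcp_rot=[-1.79928e+02 -5.00000e-03  1.59213e+02] contact_force=[-0.303  0.048  0.04 ] ft_torque=[-0.005 -0.002  0.016] grasp_force=0.0 gripper_width=0.085
[-40.53 -24.35   8.07]
```

Call:
apply_moves:
  plan:
    - [-1, [-4, -2.4, 0.5], 0]
    - [-1, [-8.5, -5.1, 1], 0]
    - [-1, [-13, -7.8, 1.5], 0]
    - [-1, [-17.5, -10.5, 2], 0]
    - [-1, [-22, -13.2, 2.5], 0]

```text
time_s: 0.82
eef_pos: [0.3637, 0.3347, 0.2062]
tcp_rot: [180.0, 0.0, 159.2]
contact_force: [-0.1, -0.9, -1.1]
gripper_width: 0.0856
grasp_force: 0.0
```

Call:
apply_moves:
  plan:
    - [-1, [-4.5, -2.7, 0.5], 0]
    - [-1, [-9, -5.4, 1], 0]
    - [-1, [-13.5, -8.1, 1.5], 0]
    - [-1, [-17, -10.2, 2], 0]
    - [-1, [-18.5, -11.1, 3], 0]

```text
time_s: 1.45
eef_pos: [0.4981, 0.165, 0.1762]
tcp_rot: [180.0, 0.1, 159.1]
contact_force: [-1.0, 0.6, -0.6]
gripper_width: 0.0852
grasp_force: 0.0
```

Run:
```python
from h import *
obs(); print(shift([.4964,.1657,.044]))
```

```text
time_s=1.45 qpos=[ 1.3726e+01  1.6441e+01  9.6821e+01 -9.0000e-03  6.6668e+01 -5.5338e+01] eef_pos=[0.498 0.165 0.176] tcp_rot=[1.79967e+02 6.20000e-02 1.59067e+02] contact_force=[-1.025  0.605 -0.599] ft_torque=[ 0.049 -0.019  0.037] grasp_force=0.0 gripper_width=0.085
[ 0.18  0.   13.22]
```

Call:
apply_moves:
  plan:
    - [-1, [0.1, 0, 4], 0]
    - [-1, [0.1, 0, 8], 0]
    - [-1, [0.1, 0, 11], 0]
    - [-1, [0.1, 0, 12.6], 0]
    - [-1, [0.1, 0, 13.2], 0]

```text
time_s: 2.08
eef_pos: [0.494, 0.1674, 0.0429]
tcp_rot: [-179.9, -0.2, 159.2]
contact_force: [-0.5, -0.2, 0.4]
gripper_width: 0.085
grasp_force: 0.0
```

Run:
```python
from h import *
c=read_camera("scene"); cv2.imwrite("pics/s1.png",cv2.resize(c["frame"][150:300,200:360],None,fx=4,fy=4,interpolation=cv2.INTER_CUBIC)[:,:,::-1])
obs()
p=cv2.projectPoints(np.array([[.4964,.1657,.072],[.4926,.0456,.072],[.4898,-.0743,.072]]),cv2.Rodrigues(c["R"])[0],c["t"],c["K"],c["D"])[0].reshape(-1,2)
print(p,(p-[200,150])*4)
```

```text
time_s=2.125 qpos=[ 1.40530e+01  2.60040e+01  1.05811e+02  2.10000e-02  4.83390e+01
 -5.52070e+01] eef_pos=[0.494 0.167 0.043] tcp_rot=[-1.79925e+02 -1.35000e-01  1.59246e+02] contact_force=[ 0.367 -0.091 -0.535] ft_torque=[ 0.022 -0.023  0.028] grasp_force=0.0 gripper_width=0.085
[[263.41780191 206.44129021]
 [286.15715403 223.90072894]
 [312.76454657 243.93830888]] [[253.67120765 225.76516086]
 [344.62861611 295.60291576]
 [451.05818628 375.75323553]]
```

View pics/s1.png

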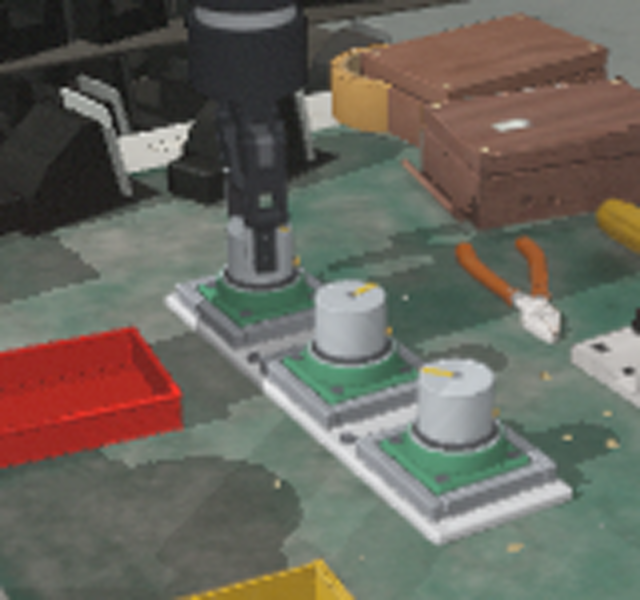

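The gripper straddles shaft 1. The other two tops show at crop (351,295) and (456,375), against predictions of (345,296) and (451,376), so I'm about 3 mm off. I'll nudge over and close.

Call:
apply_moves:
  plan:
    - [-1, [-0.3, -0.1, 0], 0]
    - [1, [-0.3, -0.1, 0], 0]
    - [1, [-0.3, -0.1, 0], 0]
    - [1, [-0.3, -0.1, 0], 0]
    - [1, [-0.3, -0.1, 0], 0]

```text
time_s: 2.75
eef_pos: [0.4983, 0.1649, 0.0453]
tcp_rot: [180.0, 0.1, 159.2]
contact_force: [-0.8, -1.3, 5.1]
gripper_width: 0.0425
grasp_force: 60.2
```

```bash
python3 -c "from h import *;obs()"
```

```text
time_s=2.75 qpos=[ 1.37080e+01  2.58970e+01  1.05481e+02 -1.80000e-02  4.85540e+01
 -5.54940e+01] eef_pos=[0.498 0.165 0.045] tcp_rot=[1.79973e+02 6.40000e-02 1.59215e+02] contact_force=[-0.846 -1.306  5.072] ft_torque=[-0.052  0.145  0.009] grasp_force=60.22 gripper_width=0.043
```

Call:
apply_moves:
  plan:
    - [1, [0, 0, 0], 9]
    - [1, [0, 0, 0], 18]
    - [1, [0, 0, 0], 27]

```text
time_s: 3.12
eef_pos: [0.4981, 0.1646, 0.0453]
tcp_rot: [180.0, 0.1, 131.9]
contact_force: [-1.3, -1.6, 6.2]
gripper_width: 0.0422
grasp_force: 60.2
```

```bash
python3 -c "from h import *;obs()"
```

```text
time_s=3.125 qpos=[ 1.36990e+01  2.58900e+01  1.05495e+02 -5.30000e-02  4.85760e+01
 -2.82020e+01] eef_pos=[0.498 0.165 0.045] tcp_rot=[1.79985e+02 5.30000e-02 1.31936e+02] contact_force=[-1.282 -1.637  6.211] ft_torque=[-0.239  0.152  0.043] grasp_force=60.222 gripper_width=0.042
```

Call:
apply_moves:
  plan:
    - [1, [0, 0, 0], 9]
    - [1, [0, 0, 0], 18]
    - [1, [0, 0, 0], 25]

```text
time_s: 3.5
eef_pos: [0.4978, 0.1644, 0.0453]
tcp_rot: [180.0, 0.1, 107.0]
contact_force: [-1.4, -2.6, 7.6]
gripper_width: 0.0426
grasp_force: 60.2
```

```bash
python3 -c "from h import *;obs()"
```

```text
time_s=3.5 qpos=[ 1.36950e+01  2.58820e+01  1.05511e+02 -6.70000e-02  4.85990e+01
 -3.25200e+00] eef_pos=[0.498 0.164 0.045] tcp_rot=[1.79996e+02 5.10000e-02 1.06991e+02] contact_force=[-1.369 -2.577  7.611] ft_torque=[-0.389  0.213  0.03 ] grasp_force=60.223 gripper_width=0.043
```

Call:
apply_moves:
  plan:
    - [-1, [0, 0, 0], 0]
    - [-1, [0, 0, 0], 0]
    - [-1, [0, 0, 0], 0]
    - [-1, [0, 0, -3], 0]
    - [-1, [0, 0, -7], 0]

```text
time_s: 4.12
eef_pos: [0.4969, 0.1648, 0.1139]
tcp_rot: [-179.8, -0.0, 107.3]
contact_force: [0.1, 0.1, 0.7]
gripper_width: 0.0853
grasp_force: 0.0
```

Call:
apply_moves:
  plan:
    - [-1, [-3, -1, 0], 0]
    - [-1, [-7, -2.4, 0], 0]
    - [-1, [-10, -3.4, 0], 0]
    - [-1, [-11.4, -3.9, 0], 0]
    - [-1, [-11.4, -3.9, 0], 0]

```text
time_s: 4.75
eef_pos: [0.4945, 0.0442, 0.1142]
tcp_rot: [-180.0, -0.0, 107.1]
contact_force: [0.1, 0.3, -0.8]
gripper_width: 0.0853
grasp_force: 0.0
```

Run:
```python
from h import *
obs(); print(shift([.494,.0448,.0453]))
```

```text
time_s=4.75 qpos=[ 2.10000e-01  1.85810e+01  1.04636e+02  2.70000e-02  5.67940e+01
 -1.69240e+01] eef_pos=[0.494 0.044 0.114] tcp_rot=[-1.79997e+02 -2.50000e-02  1.07119e+02] contact_force=[ 0.1    0.337 -0.832] ft_torque=[0.054 0.076 0.007] grasp_force=0.0 gripper_width=0.085
[ 0.08 -0.03  6.89]
```

Call:
apply_moves:
  plan:
    - [-1, [0, 0, 3.5], 0]
    - [-1, [0, 0, 6], 0]
    - [-1, [0, 0, 6.9], 0]
    - [-1, [0, 0, 6.9], 0]
    - [1, [0, 0, 6.9], 0]

```text
time_s: 5.38
eef_pos: [0.4953, 0.045, 0.0461]
tcp_rot: [179.9, 0.0, 107.2]
contact_force: [-0.5, -0.2, 0.1]
gripper_width: 0.0696
grasp_force: 0.0
```

Call:
apply_moves:
  plan:
    - [1, [0, 0, 0], 0]
    - [1, [0, 0, 0], 0]
    - [1, [0, 0, 0], 0]
    - [1, [0, 0, 0], 0]

```text
time_s: 5.88
eef_pos: [0.495, 0.0446, 0.0465]
tcp_rot: [179.9, 0.0, 107.2]
contact_force: [-1.1, 0.3, 6.4]
gripper_width: 0.0423
grasp_force: 60.1
```

```bash
python3 -c "from h import *;obs()"
```

```text
time_s=5.875 qpos=[ 2.73000e-01  2.41840e+01  1.08896e+02  9.00000e-03  4.68240e+01
 -1.69410e+01] eef_pos=[0.495 0.045 0.046] tcp_rot=[1.79907e+02 2.20000e-02 1.07208e+02] contact_force=[-1.097  0.306  6.449] ft_torque=[0.056 0.161 0.047] grasp_force=60.136 gripper_width=0.042
```

Call:
apply_moves:
  plan:
    - [1, [0, 0, 0], 9]
    - [1, [0, 0, 0], 18]
    - [1, [0, 0, 0], 27]

```text
time_s: 6.25
eef_pos: [0.4946, 0.0446, 0.0464]
tcp_rot: [179.9, -0.0, 80.0]
contact_force: [-2.6, 0.6, 6.2]
gripper_width: 0.0421
grasp_force: 60.0
```

```bash
python3 -c "from h import *;obs()"
```

```text
time_s=6.25 qpos=[ 2.81000e-01  2.41780e+01  1.08914e+02 -5.00000e-03  4.68480e+01
  1.03250e+01] eef_pos=[0.495 0.045 0.046] tcp_rot=[ 1.79939e+02 -7.00000e-03  7.99590e+01] contact_force=[-2.557  0.583  6.24 ] ft_torque=[0.095 0.279 0.32 ] grasp_force=60.044 gripper_width=0.042
```

Call:
apply_moves:
  plan:
    - [1, [0, 0, 0], 9]
    - [1, [0, 0, 0], 18]
    - [1, [0, 0, 0], 25]

```text
time_s: 6.62
eef_pos: [0.4943, 0.0447, 0.0464]
tcp_rot: [180.0, -0.0, 55.0]
contact_force: [-3.1, 1.4, 5.9]
gripper_width: 0.0424
grasp_force: 60.2
```

```bash
python3 -c "from h import *;obs()"
```

```text
time_s=6.625 qpos=[2.88000e-01 2.41730e+01 1.08926e+02 7.00000e-03 4.68670e+01 3.52740e+01] eef_pos=[0.494 0.045 0.046] tcp_rot=[ 1.79975e+02 -2.40000e-02  5.50090e+01] contact_force=[-3.117  1.42   5.923] ft_torque=[0.099 0.303 0.285] grasp_force=60.18 gripper_width=0.042
```

Shaft 2 takes about 0.3 N m against about 0.035 for shaft 1, so unit 2 drags. I'll still turn shaft 3.

Call:
apply_moves:
  plan:
    - [-1, [0, 0, 0], 0]
    - [-1, [0, 0, 0], 0]
    - [-1, [0, 0, 0], 0]
    - [-1, [0, 0, -3], 0]
    - [-1, [0, 0, -7], 0]

```text
time_s: 7.25
eef_pos: [0.4934, 0.0445, 0.115]
tcp_rot: [-179.8, 0.1, 55.2]
contact_force: [0.3, 1.2, 0.1]
gripper_width: 0.0855
grasp_force: 0.0
```

Call:
apply_moves:
  plan:
    - [-1, [-3, 2, 0], 0]
    - [-1, [-6, 4, 0], 0]
    - [-1, [-9, 6, 0], 0]
    - [-1, [-10, 6.6, 0], 0]
    - [-1, [-10, 6.6, 0], 0]

```text
time_s: 7.88
eef_pos: [0.4915, -0.0755, 0.1152]
tcp_rot: [-180.0, -0.0, 55.1]
contact_force: [0.2, 0.1, -0.1]
gripper_width: 0.0853
grasp_force: 0.0
```

Run:
```python
from h import *
obs(); print(shift([.491,-.0751,.0463]))
c=read_camera("top"); cv2.imwrite("pics/t2.png",cv2.resize(c["frame"][190:290,140:345],None,fx=3.5,fy=3.5,interpolation=cv2.INTER_CUBIC)[:,:,::-1])
```

```text
time_s=7.875 qpos=[-1.36200e+01  1.85710e+01  1.04465e+02  2.80000e-02  5.69850e+01
  2.12440e+01] eef_pos=[ 0.492 -0.076  0.115] tcp_rot=[-1.79972e+02 -1.40000e-02  5.51210e+01] contact_force=[ 0.215  0.058 -0.057] ft_torque=[ 0.024 -0.022 -0.01 ] grasp_force=0.0 gripper_width=0.085
[ 0.   -0.07  6.89]
```

View pics/t2.png

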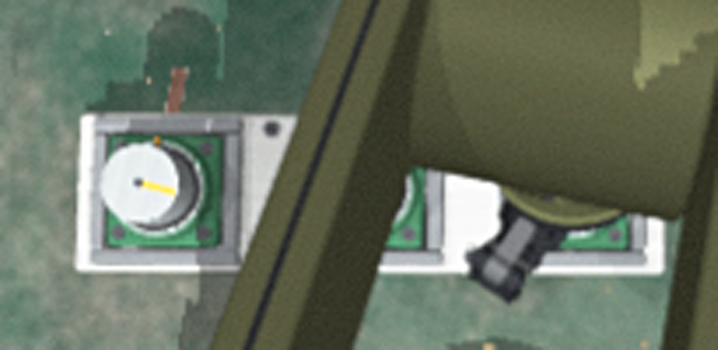

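Shaft 1's yellow line now runs from (138,183) to (175,192), so it has turned about 50° and stayed there, and the unit is still seated. Now shaft 3.

Call:
apply_moves:
  plan:
    - [-1, [0, 0, 3.5], 0]
    - [-1, [0, 0, 6], 0]
    - [-1, [0, 0, 6.9], 0]
    - [-1, [0, 0, 6.9], 0]
    - [1, [0, 0, 6.9], 0]

```text
time_s: 8.55
eef_pos: [0.4925, -0.075, 0.0471]
tcp_rot: [179.9, -0.0, 55.2]
contact_force: [0.7, 0.8, -0.2]
gripper_width: 0.0695
grasp_force: 0.0
```

Call:
apply_moves:
  plan:
    - [1, [0, 0, 0], 0]
    - [1, [0, 0, 0], 0]
    - [1, [0, 0, 0], 0]
    - [1, [0, 0, 0], 0]

```text
time_s: 9.05
eef_pos: [0.4918, -0.0751, 0.0474]
tcp_rot: [180.0, -0.0, 55.2]
contact_force: [-1.5, 1.5, 6.6]
gripper_width: 0.0422
grasp_force: 60.0
```

```bash
python3 -c "from h import *;obs()"
```

```text
time_s=9.05 qpos=[-1.35660e+01  2.41410e+01  1.08745e+02  2.90000e-02  4.70540e+01
  2.12230e+01] eef_pos=[ 0.492 -0.075  0.047] tcp_rot=[ 1.79951e+02 -4.20000e-02  5.51920e+01] contact_force=[-1.52   1.549  6.603] ft_torque=[0.227 0.279 0.027] grasp_force=60.0 gripper_width=0.042
```

Call:
apply_moves:
  plan:
    - [1, [0, 0, 0], 9]
    - [1, [0, 0, 0], 18]
    - [1, [0, 0, 0], 27]

```text
time_s: 9.43
eef_pos: [0.4921, -0.0754, 0.0474]
tcp_rot: [179.9, -0.1, 27.9]
contact_force: [-0.5, 0.6, 4.6]
gripper_width: 0.0426
grasp_force: 60.0
```

```bash
python3 -c "from h import *;obs()"
```

```text
time_s=9.425 qpos=[-1.35720e+01  2.41470e+01  1.08734e+02  6.00000e-03  4.70300e+01
  4.85190e+01] eef_pos=[ 0.492 -0.075  0.047] tcp_rot=[ 1.79944e+02 -7.00000e-02  2.79040e+01] contact_force=[-0.517  0.555  4.606] ft_torque=[0.116 0.193 0.014] grasp_force=59.985 gripper_width=0.043
```

Call:
apply_moves:
  plan:
    - [1, [0, 0, 0], 9]
    - [1, [0, 0, 0], 18]
    - [1, [0, 0, 0], 25]

```text
time_s: 9.8
eef_pos: [0.4922, -0.0756, 0.0475]
tcp_rot: [180.0, -0.1, 3.0]
contact_force: [-1.2, -0.6, 6.3]
gripper_width: 0.042
grasp_force: 60.0
```

```bash
python3 -c "from h import *;obs()"
```

```text
time_s=9.8 qpos=[-1.35850e+01  2.41470e+01  1.08728e+02 -2.60000e-02  4.70180e+01
  7.34690e+01] eef_pos=[ 0.492 -0.076  0.047] tcp_rot=[ 1.79952e+02 -9.70000e-02  2.96400e+00] contact_force=[-1.207 -0.635  6.332] ft_torque=[-0.09   0.23  -0.011] grasp_force=60.025 gripper_width=0.042
```

Shaft 3 is sound, at about 0.01 N m. Unit 2 is the one that drags, so I'll go back to it and turn the fingers to lie along x.

Call:
apply_moves:
  plan:
    - [-1, [0, 0, 0], 0]
    - [-1, [0, 0, 0], 0]
    - [-1, [0, 0, 0], 0]
    - [-1, [0, 0, -3], 0]
    - [-1, [0, 0, -7], 0]

```text
time_s: 10.42
eef_pos: [0.4905, -0.075, 0.116]
tcp_rot: [-179.9, 0.2, 3.3]
contact_force: [0.2, -0.3, 1.1]
gripper_width: 0.085
grasp_force: 0.0
```

Call:
apply_moves:
  plan:
    - [-1, [0.2, -3, 0], -10]
    - [-1, [0.4, -6, 0], -20]
    - [-1, [0.6, -9, 0], -30]
    - [-1, [0.9, -12, 0], -40]
    - [-1, [0.9, -12, 0], -50]

```text
time_s: 11.05
eef_pos: [0.4937, 0.047, 0.1162]
tcp_rot: [-180.0, -0.0, 53.7]
contact_force: [0.3, -1.0, -0.7]
gripper_width: 0.0856
grasp_force: 0.0
```

Call:
apply_moves:
  plan:
    - [-1, [0, 0, 0], -10]
    - [-1, [0, 0, 0], -20]
    - [-1, [0, 0, 0], -30]
    - [-1, [0, 0, 0], -37]
    - [-1, [0, 0, 0], -37]

```text
time_s: 11.68
eef_pos: [0.4938, 0.0451, 0.1162]
tcp_rot: [-180.0, -0.0, 90.2]
contact_force: [-0.2, -0.1, 0.1]
gripper_width: 0.0853
grasp_force: 0.0
```

Run:
```python
from h import *
obs(); print(shift([.4945,.0447,.0463]))
```

```text
time_s=11.675 qpos=[3.40000e-01 1.83940e+01 1.04568e+02 1.00000e-03 5.70560e+01 1.69000e-01] eef_pos=[0.494 0.045 0.116] tcp_rot=[-179.982   -0.      90.171] contact_force=[-0.202 -0.136  0.088] ft_torque=[ 0.019 -0.    -0.027] grasp_force=0.0 gripper_width=0.085
[-0.04  0.07  6.99]
```

Call:
apply_moves:
  plan:
    - [-1, [0, 0, 3.5], 0]
    - [-1, [0, 0, 6], 0]
    - [-1, [0, 0, 7.1], 0]
    - [-1, [0, 0, 7.1], 0]
    - [1, [0, 0, 7.1], 0]

```text
time_s: 12.3
eef_pos: [0.4947, 0.0451, 0.046]
tcp_rot: [179.9, -0.0, 90.2]
contact_force: [0.1, 0.8, -0.7]
gripper_width: 0.0695
grasp_force: 0.0
```

Call:
apply_moves:
  plan:
    - [1, [0, 0, 0], 0]
    - [1, [0, 0, 0], 0]
    - [1, [0, 0, 0], 0]
    - [1, [0, 0, 0], 0]

```text
time_s: 12.8
eef_pos: [0.4945, 0.0451, 0.0465]
tcp_rot: [179.9, 0.0, 90.2]
contact_force: [-1.0, -0.2, 6.0]
gripper_width: 0.0421
grasp_force: 60.2
```

Call:
apply_moves:
  plan:
    - [1, [0, 0, -0.5], 0]
    - [1, [0, 0, -1], 0]
    - [1, [0, 0, -1.5], 0]
    - [1, [0, 0, -2], 0]
    - [1, [0, 0, -3], 0]

```text
time_s: 13.42
eef_pos: [0.4934, 0.0451, 0.0755]
tcp_rot: [-179.9, -0.0, 90.2]
contact_force: [-0.4, 0.0, -4.3]
gripper_width: 0.0423
grasp_force: 61.3
```

Run:
```python
from h import *
obs()
c=read_camera("scene"); cv2.imwrite("pics/s3.png",cv2.resize(c["frame"][130:300,200:360],None,fx=3.5,fy=3.5,interpolation=cv2.INTER_CUBIC)[:,:,::-1])
```

```text
time_s=13.425 qpos=[3.37000e-01 2.16330e+01 1.07245e+02 2.00000e-03 5.11910e+01 1.26000e-01] eef_pos=[0.493 0.045 0.075] tcp_rot=[-1.79931e+02 -1.00000e-03  9.02100e+01] contact_force=[-0.406  0.016 -4.293] ft_torque=[ 0.058  0.007 -0.03 ] grasp_force=61.349 gripper_width=0.042
```

View pics/s3.png

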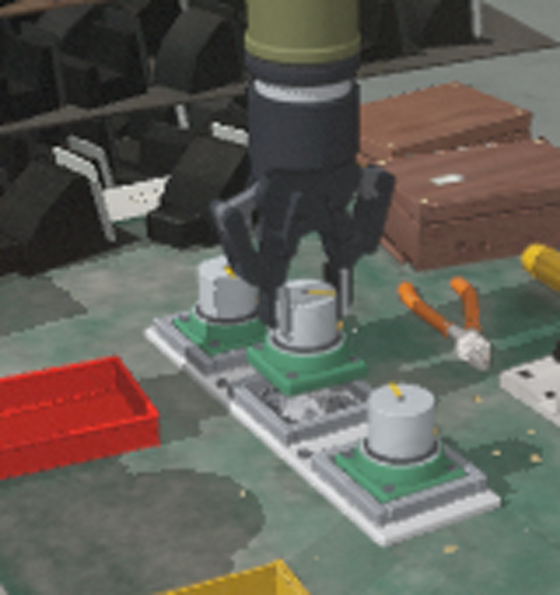

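Unit 2 hangs level above its empty pocket. Unit 3's line has turned, and units 1 and 3 are still seated. Next I'll carry unit 2 to the tray, passing well in front of the bottle.

Call:
apply_moves:
  plan:
    - [1, [0, 0, -2], 0]
    - [1, [0, 0, -4], 0]
    - [1, [0, 0, -6], 0]
    - [1, [0, 0, -7], 0]
    - [1, [-1.3, 0.2, -7.5], 0]

```text
time_s: 14.1
eef_pos: [0.4959, 0.0322, 0.1508]
tcp_rot: [180.0, -0.0, 90.3]
contact_force: [-0.8, 0.1, -3.6]
gripper_width: 0.042
grasp_force: 61.7
```

Call:
apply_moves:
  plan:
    - [1, [-3, 0.2, 0], 0]
    - [1, [-7, 0.5, 0], 0]
    - [1, [-11, 0.8, 0], 0]
    - [1, [-15, 1.1, 0], 0]
    - [1, [-19, 1.4, 0], 0]

```text
time_s: 14.72
eef_pos: [0.5099, -0.1599, 0.1495]
tcp_rot: [-179.9, -0.0, 90.2]
contact_force: [0.8, -0.5, -4.3]
gripper_width: 0.0423
grasp_force: 61.7
```

Call:
apply_moves:
  plan:
    - [1, [-4, 0.3, 0], 0]
    - [1, [-8, 0.6, 0], 0]
    - [1, [-12, 0.9, 0], 0]
    - [1, [-16, 1.2, 0], 0]
    - [1, [-19, 1.5, 0], 0]

```text
time_s: 15.35
eef_pos: [0.5253, -0.3503, 0.1491]
tcp_rot: [-179.9, -0.0, 90.1]
contact_force: [-0.3, 0.0, -3.6]
gripper_width: 0.0423
grasp_force: 61.7
```

Call:
apply_moves:
  plan:
    - [1, [-1.5, 0.1, 0], 0]
    - [1, [-2, 0.2, 0], 0]
    - [1, [-2, 0.2, 0], 0]

```text
time_s: 15.72
eef_pos: [0.528, -0.367, 0.1499]
tcp_rot: [-179.9, -0.1, 90.2]
contact_force: [-0.7, 0.9, -4.1]
gripper_width: 0.0422
grasp_force: 61.7
```

Run:
```python
from h import *
obs(); print(shift([.526,-.367,.0415]))
c=read_camera("scene"); cv2.imwrite("pics/s4.png",cv2.resize(c["frame"][180:380,300:480],None,fx=3,fy=3,interpolation=cv2.INTER_CUBIC)[:,:,::-1])
```

```text
time_s=15.725 qpos=[-3.8578e+01  2.6709e+01  8.3867e+01  2.5000e-02  6.9509e+01 -3.8802e+01] eef_pos=[ 0.528 -0.367  0.15 ] tcp_rot=[-1.79947e+02 -7.20000e-02  9.02150e+01] contact_force=[-0.73   0.899 -4.116] ft_torque=[ 0.017  0.04  -0.027] grasp_force=61.733 gripper_width=0.042
[ 0.   -0.2  10.84]
```

View pics/s4.png

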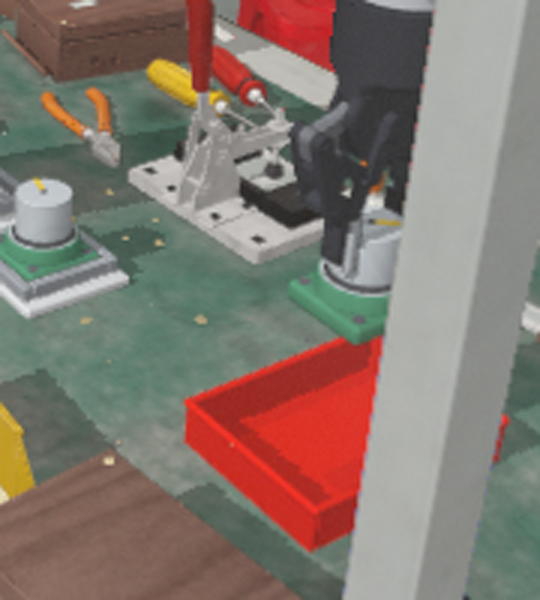

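The unit is held level above the tray, with its flange at crop (345,300). Now I'll lower it, slowly near the floor.

Call:
apply_moves:
  plan:
    - [1, [0, 0, 3], 0]
    - [1, [0, 0, 6], 0]
    - [1, [0, 0, 8.5], 0]
    - [1, [0, 0, 9.8], 0]
    - [1, [0, 0, 10.2], 0]

```text
time_s: 16.4
eef_pos: [0.5283, -0.3668, 0.0479]
tcp_rot: [-179.9, -0.0, 90.3]
contact_force: [0.4, -0.5, -3.3]
gripper_width: 0.0421
grasp_force: 61.8
```

Call:
apply_moves:
  plan:
    - [1, [0, 0, 0.1], 0]
    - [1, [0, 0, 0.2], 0]
    - [1, [0, 0, 0.3], 0]
    - [1, [0, 0, 0.4], 0]
    - [1, [0, 0, 0.5], 0]

```text
time_s: 17.02
eef_pos: [0.5285, -0.3678, 0.0434]
tcp_rot: [180.0, 0.0, 90.2]
contact_force: [0.6, -0.5, -4.0]
gripper_width: 0.042
grasp_force: 61.8
```

```bash
python3 -c "from h import *;obs()"
```

```text
time_s=17.025 qpos=[-3.8599e+01  3.3111e+01  9.0011e+01  1.0000e-03  5.6862e+01 -3.8809e+01] eef_pos=[ 0.528 -0.368  0.043] tcp_rot=[1.79987e+02 1.00000e-02 9.02100e+01] contact_force=[ 0.594 -0.458 -3.984] ft_torque=[-0.009  0.022  0.009] grasp_force=61.825 gripper_width=0.042
```

Call:
apply_moves:
  plan:
    - [1, [0, 0, 0.07], 0]
    - [1, [0, 0, 0.14], 0]
    - [1, [0, 0, 0.2], 0]
    - [1, [0, 0, 0.2], 0]

```text
time_s: 17.52
eef_pos: [0.5284, -0.3677, 0.0412]
tcp_rot: [-180.0, -0.0, 90.2]
contact_force: [-0.1, -0.7, -4.6]
gripper_width: 0.0423
grasp_force: 61.8
```

Call:
apply_moves:
  plan:
    - [1, [0, 0, 0.05], 0]
    - [1, [0, 0, 0.1], 0]

```text
time_s: 17.77
eef_pos: [0.5285, -0.3679, 0.0407]
tcp_rot: [180.0, 0.0, 90.2]
contact_force: [-0.3, 0.3, 1.5]
gripper_width: 0.0421
grasp_force: 61.9
```

Contact with the floor is felt. Release and rise.

Call:
apply_moves:
  plan:
    - [-0.5, [0, 0, 0], 0]
    - [-0.5, [0, 0, 0], 0]
    - [-0.5, [0, 0, 0], 0]
    - [-0.5, [0, 0, 0], 0]

```text
time_s: 18.27
eef_pos: [0.5286, -0.3678, 0.0405]
tcp_rot: [180.0, 0.0, 90.2]
contact_force: [-0.4, 0.5, -0.1]
gripper_width: 0.0644
grasp_force: 0.0
```

Call:
apply_moves:
  plan:
    - [-0.5, [0, 0, -2], 0]
    - [-0.5, [0, 0, -5], 0]
    - [-0.5, [0, 0, -9], 0]
    - [-0.5, [0, 0, -13], 0]
    - [-0.5, [0, 0, -16], 0]

```text
time_s: 18.9
eef_pos: [0.5288, -0.3681, 0.2024]
tcp_rot: [179.9, 0.1, 90.2]
contact_force: [0.8, 0.2, -0.5]
gripper_width: 0.0641
grasp_force: 0.0
```

Call:
apply_moves:
  plan:
    - [-0.5, [4, -2, 0], 0]
    - [-0.5, [8, -4, 0], 0]
    - [-0.5, [12, -6, 0], 0]
    - [-0.5, [16, -8, 0], 0]
    - [-0.5, [16, -8, 0], 0]

```text
time_s: 19.52
eef_pos: [0.4453, -0.205, 0.2003]
tcp_rot: [-179.9, -0.1, 90.3]
contact_force: [1.1, 0.2, 0.1]
gripper_width: 0.0644
grasp_force: 0.0
```

Run:
```python
from h import *
obs()
a=read_camera("top")["frame"]
cv2.imwrite("pics/t5.png",a[:,:,::-1])
```

```text
time_s=19.525 qpos=[-2.9679e+01  1.2510e+01  9.8596e+01  3.1000e-02  6.9047e+01 -3.0026e+01] eef_pos=[ 0.445 -0.205  0.2  ] tcp_rot=[-1.79881e+02 -1.02000e-01  9.03360e+01] contact_force=[1.081 0.214 0.096] ft_torque=[0.004 0.021 0.034] grasp_force=0.0 gripper_width=0.064
```

View pics/t5.png

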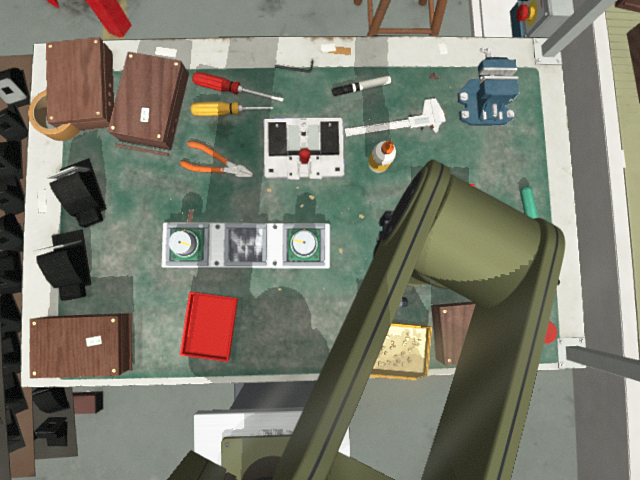

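Pocket 2 at (245,243) is empty, units 1 and 3 are seated, and the bottle stands at (382,156). The arm hides the tray, so I'll swing it clear and check.

Call:
apply_moves:
  plan:
    - [-0.5, [4, 0, 0], 0]
    - [-0.5, [8, 0, 0], 0]
    - [-0.5, [12, 0, 0], 0]
    - [-0.5, [16, 0, 0], 0]
    - [-0.5, [20, 0, 0], 0]

```text
time_s: 20.2
eef_pos: [0.4487, -0.0077, 0.2006]
tcp_rot: [179.9, 0.0, 90.2]
contact_force: [1.0, 0.1, 0.0]
gripper_width: 0.0641
grasp_force: 0.0
```

Call:
apply_moves:
  plan:
    - [-0.5, [4, 0, 0], 0]
    - [-0.5, [8, 0, 0], 0]
    - [-0.5, [11, 0, 0], 0]
    - [-0.5, [11, 0, 0], 0]
    - [-0.5, [11, 0, 0], 0]

```text
time_s: 20.82
eef_pos: [0.4475, 0.1012, 0.2003]
tcp_rot: [180.0, 0.0, 90.2]
contact_force: [-0.2, 0.7, 0.1]
gripper_width: 0.0639
grasp_force: 0.0
```

Run:
```python
from h import *
a=read_camera("top")["frame"]
cv2.imwrite("pics/t6.png",cv2.resize(a[100:300,340:500],None,fx=3,fy=3,interpolation=cv2.INTER_CUBIC)[:,:,::-1])
```

```text
(no output)
```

View pics/t6.png

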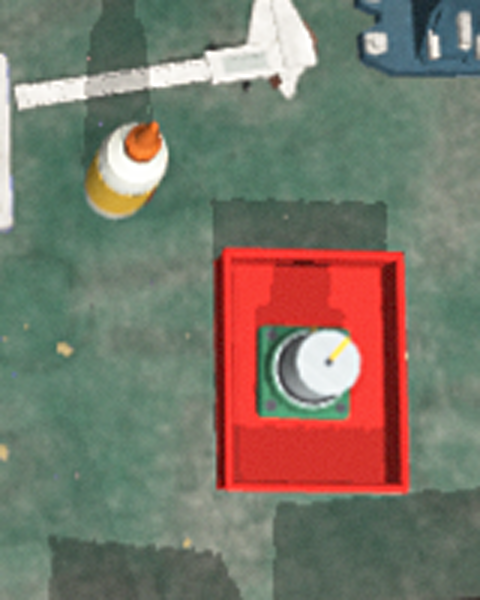

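The unit stands upright in the middle of the big tray at crop (305,370), and the bottle is undisturbed at (130,170).

```bash
python3 -c "from bench import r;print(r.finish_job())"
```

```text
the job is handed in; nothing more can be done
None
```

The job is handed in: all three shafts were turned about 52°, unit 2 dragged at about 0.3 N m (the other two under 0.05), and it now stands upright in the large red tray with units 1 and 3 still seated.

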